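# Load the flower block and set the clamp screw a quarter turn off its stop

### The arm

A 6-joint arm with a two-finger parallel gripper is mounted at the origin on the work surface. World frame = base frame: x ahead of the robot, y to its left, z up, the work surface at z = 0. Lengths are in mm, angles in degrees, forces in N, time in s.
With the tool pointing down it reaches from about 300 to 850 mm from the base axis. Payload 4.2 kg.
Tool frame: the origin (TCP) lies midway between the tips of the shut fingers; the grasp point (between the pads) lies 19 mm behind it; z points along the fingers, x is the direction in which the jaws open and shut, and the axes are right-handed (so a half turn about z gives the same grasp; the last joint's range is limited). The gripper opens to 91 mm and grips with 3 to 60 N. Pads are 32 mm wide; open, the fingers measure 118 mm over their backs; the gripper's body (76 mm by 178 mm) begins 60 mm behind the grasp point.
Start: joints at [70.417, 18.312, 89.639, -0, 72.044, -1.146], TCP at [181.861, 545.5, 213.976] pointing down, gripper open.
Joint ranges: [-177.97, 177.97], [-48.28, 115.42], [12.27, 149.76], [-77.06, 257.06], [2.81, 150.46], [-146.56, 146.56]. Speed limits (degrees/s): [147.25, 147.25, 180, 180, 180, 180].

### API

Orientations are given as [roll, pitch, yaw] about the fixed x, y, z axes, in that order (R = Rz(yaw) Ry(pitch) Rx(roll)).
In Python, from workcell import env gives the robot as it stands. The module is installed in compiled form; this text tells all that it offers.
- The arm moves only by the tool drive_tool, never from a script. Its argument "series" is a list of rows, each a list of 3 entries, a list of its own where there are three numbers: the closure, from 0 (fully open) to 1 (shut), then the shift along the tool's x, y, z in mm, then the turn, a rotation vector about the tool's x, y, z in rad. In form: [[gripper, [dx, dy, dz], [rx, ry, rz]], ...]. A call has exactly 5 rows; each row is the pose to reach, as a shift and turn from the pose commanded when the call began, along the tool's axes at that moment; what a row does not reach only later rows make up. A row lasts 1/10 s, in which the tool goes at most 50 mm and 8.59 degrees, less where a joint would pass 70% of its speed; a pose out of reach is approached as far as the arm can. A call with a gripper value outside its range is refused whole. The fingers move at their own pace and stop on an object; "squeeze" is the grip in N (left out, the last holds). Time passes only in rows, so rows that repeat a pose let the fingers close, or fill a call up. It gives the time, the measured TCP pose, the force and the opening at its end, in the units of the state.
- env.state(): the state, without advancing time (a new reading comes with each control period).
- env.grab_frame(name): name is "side" or "top" or "wrist"; returns a dict with "image" (384x512x3 uint8, red, green, blue), "K" (3x3 intrinsics, pixels), "origin" and "orientation" of the camera in the world. Camera axes: x right, y down, z forward; pixel columns grow to the right and rows downward; lengths in mm; the calibration is good to about 2 mm. The wrist camera is an equidistant fisheye: a pixel r from the principal point sees the ray r / f radians off the axis. A picture is of the moment at which its call begins. There is no depth.
- env.job_done(): hands the job in, once; it reports no verdict.
The state is a dict: "time_s": time; "qpos": joint angles; "qvel": joint speeds; "effort": joint torques, N m; "ee_pos": TCP position; "ee_rot": TCP orientation; "force": force on the tool from outside, world axes, zero at the start; "torque": the same for the moment, N m; "gripper_width": finger opening in mm.
Only numpy, scipy, OpenCV 4.12 (cv2) and the standard library are available. Lean on these libraries where they do the work, as an engineer would, in place of code of your own. Each camera call takes 0.05 s, during which the arm holds its last target.

### The job

Put the green flower block on the narrow raised rest of the clamp stand, between the fence and the jaw, and let it go; leave all the other things on the table where they are. Then turn the black thumbscrew clockwise until it seats against its stop and back it off a quarter turn, so that the block is held captive but not pinched. Finish while still gripping the thumbscrew, holding it at that setting: do not let go of it at the end.

Things in the scene. Friction and masses are not known exactly. Their poses are not given: they have to be found in the camera images.
- green_block: rigid four-petalled flower block to load: green top and bottom, white middle layer; 40 mm high, 53 mm wide along its own x or y (two petals touch each finger), 62.5 mm corner to corner. Petals of 15 mm radius centred at x = +-11.5, y = +-11.5 mm; same after every quarter turn. Origin: centre of its underside, z up. 50 to 100 g. Stands upright on the table.
- stand: clamp stand fixed to the table, white base slab 100 x 250 x 18 mm (x, y, z). Origin: centre of its underside; turned about the vertical only. Along its y: fence and narrow wooden rest at the -y end (rest centre y = -65 mm), sliding aluminium jaw, then the grey screw column (diameter 54, 65 mm high, axis y = +65 mm) carrying the black thumbscrew.
- rest (a point): where the block goes: centre of the wooden rest's top, 70 mm above the table, axes as the stand's. Rest only 34 mm (x) by 44 mm (y), so the block overhangs in x, with free air there for fingers closing along x. The fence's face is at y = -27 mm; fence 30 mm wide (x), 10 thick, 12 mm higher than the rest. Block's flat sides face fence and jaw. Origin within 10 mm in x, -6 to +12 mm in y is good.
- jaw_face (a point): centre of the top edge of the jaw's face that looks at the fence, 82 mm above the table (12 mm above the rest); jaw 30 mm wide (x), 10 mm thick. It is at y = +27 mm of rest when the screw is seated, and 3.18 mm farther in +y per radian short of it: 59 to 63 mm from the fence at the start, 59 mm after the quarter turn back. As it closes it pushes the block towards the fence.
- screw_grip (a point): on the thumbscrew's vertical axis at the height to grip, 96 mm above the table. Black disc (diameter 44, 65 to 73 mm above the table) with an upright wing 44 mm long, 14 mm thick, its top 107 mm above the table. The x axis runs along the wing (orange mark at the +x end) and turns with it; grip across the 14 mm. It does not rise or sink. Nothing as high as the disc within 65 mm of the axis.
- screw (a joint): angle of the thumbscrew in rad, grows as it turns clockwise seen from above. Range 0 to 4.0; 4.0 is the seat, a hard stop. Starts between 1.4 and 2.3. A quarter turn (1.57) back from the seat is 2.43. It stays where it is left (friction about 0.06 N m), so several grasps may be used. Turning in drives the jaw to the fence, 20 mm per turn.
- white_block: white flower block with a blue middle layer, same shape and size as the green one (53 x 53 x 40 mm); not wanted. Origin: centre of its underside. Leave it where it is.
- blue_block: plain round light-blue block, diameter 54 mm, 40 mm high; not wanted. Origin: centre of its underside. Leave it where it is.
- tape_roll: yellow ring of tape lying flat, outer diameter 90 mm, 24 mm high; bystander. Origin: centre of its underside. Leave it where it is.
- paint_jar: blue paint jar with white cap, diameter 60 mm, 75 mm high; bystander. Origin: centre of its underside. Leave it where it is.
- glue_bottle: white glue bottle with orange cap, diameter 48 mm, 140 mm high; bystander. Origin: centre of its underside. Leave it where it is.
- brush_pot: blue pot with three brushes, diameter 80 mm, 175 mm high; bystander. Origin: centre of its underside. Leave it where it is.
Mind the look-alikes: they are no part of the job. Of the things like the green_block, leave any that is red or turquoise; of the rest the larger one is meant.

How it is judged:
By the outcome, as a careful person would: the job done as asked, in the order asked, and still so for the second after the job is handed in, while the arm keeps its last pose, push and grip.
It also fails if it takes over 58 s, if anything falls off the work surface, if the arm or the gripper's body presses on something with over 40 N, if the wrist force passes 120 N, or if a joint passes its speed limit or range.

## Working session

There is one attempt and no reset: what is moved stays moved. The work goes in short steps, Python scripts to look and compute and a tool call to move; the robot and the scene stay as the last step left them, time stands still between calls to the robot, and variables do not carry over. Pictures are saved under pics/ and viewed, and the job is handed in when it is done.

Besides the shell and the picture viewer there is one more tool, called after "Call:" in YAML: its name, and indented under it one key for each argument. drive_tool: Moves the arm, as the interface text tells. Its arguments: {"type":"object","properties":{"series":{"type":"array","items":{"type":"array"}},"squeeze":{"type":"number"}},"required":["series"]}

```bash
mkdir -p pics; python3 - <<'E'
from workcell import env
import cv2,pickle
d={}
for n in("side","top","wrist"):
    f=env.grab_frame(n);d[n]=f
    cv2.imwrite(f"pics/{n}0.png",f["image"][:,:,::-1])
    print(n,f["K"],f["origin"],f["orientation"])
pickle.dump(d,open("f0.pkl","wb"))
print(env.state())
E
```

```text
side [[460.71792308   0.         251.4932733 ]
 [  0.         460.71792308 189.82332897]
 [  0.           0.           1.        ]] [  482.76969748 -1016.58174256  1045.3704995 ] [-132.83552005    0.3741374    -3.83733793]
top [[493.86256115   0.         258.38662832]
 [  0.         493.86256115 189.50901645]
 [  0.           0.           1.        ]] [ 437.13776317   14.46337269 1289.12568408] [-175.29871201    1.11850501  -91.595892  ]
wrist [[297.31863964   0.         258.47427425]
 [  0.         297.31863964 190.67254006]
 [  0.           0.           1.        ]] [112.13678315 568.41474457 383.74789759] [1.64681414e+02 4.90429379e-02 7.16123646e+01]
{'time_s': 0.15, 'qpos': array([ 7.04159878e+01,  1.83415527e+01,  8.96876826e+01, -3.02377062e-04,
        7.20443451e+01, -1.14567609e+00]), 'qvel': array([-0.11490845, -0.11532783, -0.033428  , -0.0586065 , -0.02024888,
        0.08132286]), 'effort': array([ 4.46142103e-04, -4.12773228e+01, -2.32155293e+01,  7.26763601e-02,
        4.33731568e-02, -1.05136016e-04]), 'ee_pos': array([181.74026468, 545.14098653, 213.34828559]), 'ee_rot': array([-1.79998816e+02,  7.35713493e-02,  7.15617580e+01]), 'force': array([ 0.31203179, -0.61205536,  0.03874838]), 'torque': array([-0.02484382,  0.02399563,  0.02425166]), 'gripper_width': 91.0521497153976}
```

View pics/side0.png

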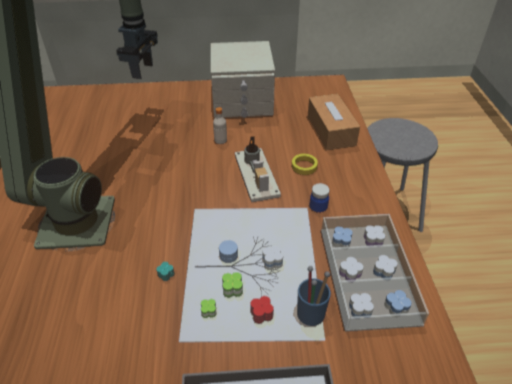

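View pics/top0.png

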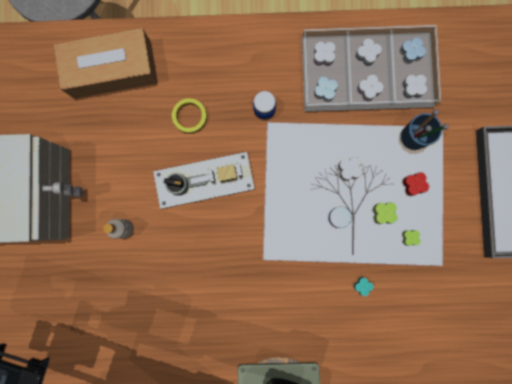

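View pics/wrist0.png

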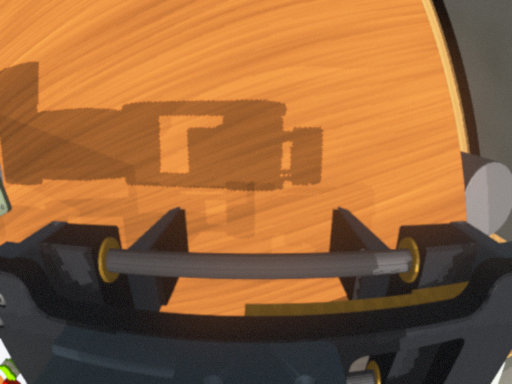

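```bash
cat > h.py <<'E'
import numpy as np,cv2,pickle
from scipy.spatial.transform import Rotation as R
def rot(rpy): return R.from_euler('xyz',rpy,degrees=True)
def ray(f,uv,fish=False):
    K=np.asarray(f["K"]);uv=np.atleast_2d(np.asarray(uv,float))
    x=(uv[:,0]-K[0,2])/K[0,0];y=(uv[:,1]-K[1,2])/K[1,1]
    if fish:
        r=np.hypot(x,y)+1e-12;d=np.c_[x/r*np.sin(r),y/r*np.sin(r),np.cos(r)]
    else: d=np.c_[x,y,np.ones_like(x)]
    return rot(f["orientation"]).apply(d)
def plane(f,uv,z,fish=False):
    d=ray(f,uv,fish);o=np.asarray(f["origin"]);return o+d*((z-o[2])/d[:,2])[:,None]
def proj(f,p):
    c=rot(f["orientation"]).inv().apply(np.atleast_2d(p)-f["origin"]);K=f["K"]
    return np.c_[K[0,0]*c[:,0]/c[:,2]+K[0,2],K[1,1]*c[:,1]/c[:,2]+K[1,2]]
def projfish(f,p):
    c=rot(f["orientation"]).inv().apply(np.atleast_2d(p)-f["origin"]);K=f["K"]
    th=np.arctan2(np.hypot(c[:,0],c[:,1]),c[:,2]);a=np.arctan2(c[:,1],c[:,0])
    return np.c_[K[0,0]*th*np.cos(a)+K[0,2],K[1,1]*th*np.sin(a)+K[1,2]]
E
python3 - <<'E'
from h import *
d=pickle.load(open("f0.pkl","rb"));f=d["top"];im=f["image"]
hsv=cv2.cvtColor(im,cv2.COLOR_RGB2HSV)
m=cv2.inRange(hsv,(30,110,60),(50,255,255))
cs,_=cv2.findContours(m,cv2.RETR_EXTERNAL,cv2.CHAIN_APPROX_NONE)
for c in cs:
    if cv2.contourArea(c)<60: continue
    P=plane(f,c[:,0,:],40)[:,:2]
    M=cv2.moments(c);uv=(M['m10']/M['m00'],M['m01']/M['m00'])
    ctr=plane(f,[uv],40)[0]
    q=P-ctr[:2];r=np.hypot(*q.T);a=np.arctan2(q[:,1],q[:,0])
    ph=np.angle(np.sum((r-r.mean())*np.exp(4j*a)))/4
    print(uv,cv2.contourArea(c),ctr,"petal dir",np.degrees(ph),"flat dir",np.degrees(ph)+45,"r",r.min(),r.max())
f2=d["side"];hs=cv2.cvtColor(f2["image"],cv2.COLOR_RGB2HSV)
m=cv2.inRange(hs,(30,110,60),(50,255,255));cs,_=cv2.findContours(m,cv2.RETR_EXTERNAL,cv2.CHAIN_APPROX_NONE)
for c in cs:
    if cv2.contourArea(c)>60:
        M=cv2.moments(c);uv=(M['m10']/M['m00'],M['m01']/M['m00']);print("side",uv,plane(f2,[uv],35)[0])
o=im[120:230,140:270];cv2.imwrite("pics/standtop.png",cv2.resize(o,None,fx=6,fy=6,interpolation=3)[:,:,::-1])
o=f2["image"][125:215,215:305];cv2.imwrite("pics/standside.png",cv2.resize(o,None,fx=6,fy=6,interpolation=3)[:,:,::-1])
o=im[150:260,330:440];cv2.imwrite("pics/blocks.png",cv2.resize(o,None,fx=5,fy=5,interpolation=3)[:,:,::-1])
E
```

```text
(411.13713080168776, 237.22151898734177) 158.0 [ 409.46321469 -342.96423223   40.        ] petal dir -41.703284648788156 flat dir 3.2967153512118443 r 14.403305456764318 21.24483242705274
(385.184496124031, 212.66408268733846) 322.5 [ 472.69207904 -281.33329908   40.        ] petal dir -43.071735525620966 flat dir 1.9282644743790343 r 19.670180140827345 29.831279878080256
(188.87206266318537, 115.0704960835509) 766.0 [738.22901434 209.74100217  40.        ] petal dir -42.38840517029631 flat dir 2.611594829703691 r 39.006189481762945 42.305014117623216
side (207.9323116219668, 305.85696040868453) [ 409.84914888 -352.87806268   35.        ]
side (231.78636047320805, 281.24356297842724) [ 472.96355426 -281.52333521   35.        ]
```

View pics/standtop.png

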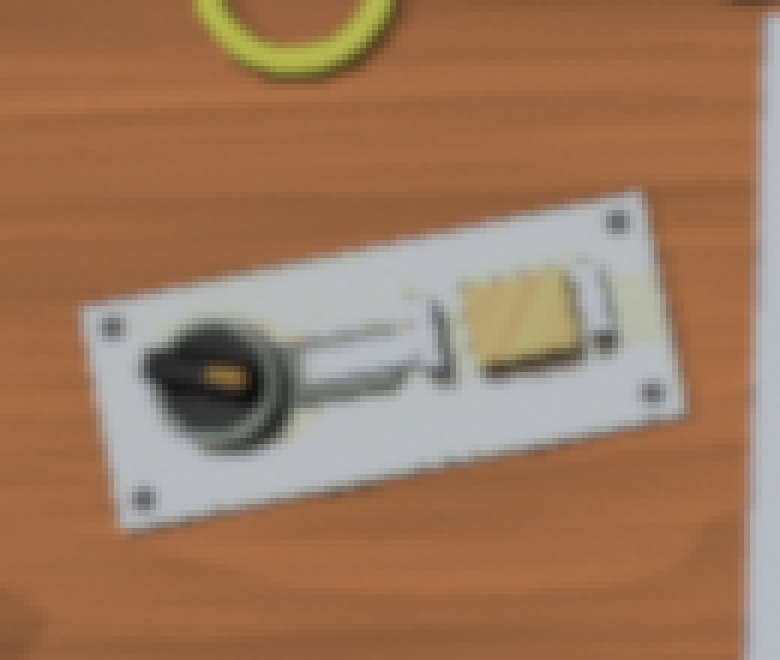

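View pics/standside.png

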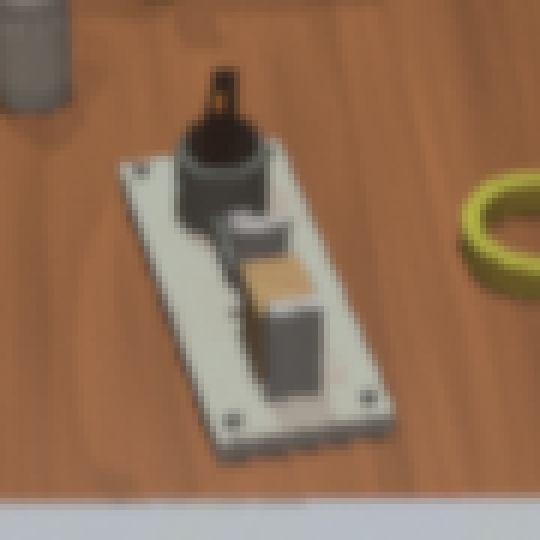

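View pics/blocks.png

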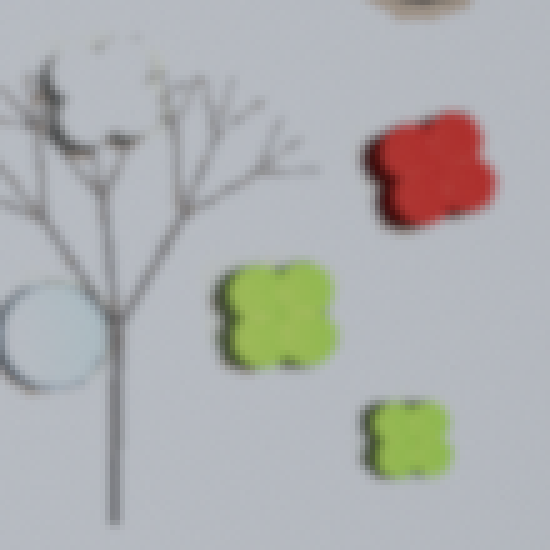

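```bash
python3 - <<'E'
from h import *
d=pickle.load(open("f0.pkl","rb"));f=d["top"];im=f["image"]
hsv=cv2.cvtColor(im,cv2.COLOR_RGB2HSV)
m=np.zeros(hsv.shape[:2],np.uint8);s=(slice(140,220),slice(145,262))
m[s]=cv2.inRange(hsv[s],(0,0,120),(180,70,255))
m=cv2.morphologyEx(m,cv2.MORPH_OPEN,np.ones((2,2)))
cs,_=cv2.findContours(m,cv2.RETR_EXTERNAL,cv2.CHAIN_APPROX_NONE)
c=max(cs,key=cv2.contourArea)
P=plane(f,c[:,0,:],18)[:,:2].astype(np.float32)
r=cv2.minAreaRect(P);print("slab",r)
B=cv2.boxPoints(r);e=[(np.linalg.norm(B[(i+1)%4]-B[i]),B[(i+1)%4]-B[i]) for i in range(4)]
v=max(e,key=lambda t:t[0])[1];v=v if v[1]>0 else -v;v/=np.linalg.norm(v)
yaw=np.degrees(np.arctan2(-v[0],v[1]));print("yaw",yaw)
ctr=np.array(r[0])
corn=np.array([[80,308],[645,190],[688,412],[122,532]])/6+[140,120]
C=plane(f,corn-0.4,18)[:,:2];print("manual corners",C,C.mean(0),np.linalg.norm(np.roll(C,-1,0)-C,axis=1))
for a,b in((0,1),(3,2)):
    w=C[a]-C[b];print("yaw",np.degrees(np.arctan2(-w[0],w[1])))
print("rest pred",ctr-65*v,"screw pred",ctr+65*v)
# rest top
m=np.zeros_like(m);m[s]=cv2.inRange(hsv[s],(15,70,140),(30,255,255));m[:,:210]=0
cs,_=cv2.findContours(m,cv2.RETR_EXTERNAL,cv2.CHAIN_APPROX_NONE);c=max(cs,key=cv2.contourArea)
Q=plane(f,c[:,0,:],70)[:,:2].astype(np.float32);print("rest",cv2.minAreaRect(Q))
# dark disc
m=np.zeros_like(m);m[s]=cv2.inRange(hsv[s],(0,0,0),(180,255,75));m[:,185+2:]=0
cs,_=cv2.findContours(m,cv2.RETR_EXTERNAL,cv2.CHAIN_APPROX_NONE);c=max(cs,key=cv2.contourArea)
print("disc",[ (plane(f,[t],73)[0]) for t in [cv2.minEnclosingCircle(c)[0]]],c[:,0].min(0),c[:,0].max(0))
pts=np.array([[145,368],[225,375],[250,378]])/6+[140,120]-.4
W=plane(f,pts,107);print(W)
print("proj screw axis 73,107",proj(f,[[*(ctr+65*v),73],[*(ctr+65*v),107]]))
E
```

```text
slab ((569.0027465820312, 175.81484985351562), (102.11344146728516, 251.09835815429688), 10.10968017578125)
yaw 10.109677
manual corners [[598.9035851  309.32750377]
 [642.96330874  62.92680699]
 [545.87604979  46.91309442]
 [501.20621888 292.15923866]] [572.23729063 177.83166096] [250.30893436  98.39905914 249.28109646  99.19437833]
yaw 10.138101486978414
yaw 10.322852117166969
rest pred [580.41239166 111.82406998] screw pred [557.5931015  239.80562973]
rest ((583.0311279296875, 113.86367797851562), (30.967172622680664, 42.46464538574219), 9.654598236083984)
disc [array([561.41371791, 244.36229101,  73.        ])] [165 175] [183 190]
[[562.47691842 262.66955364 107.        ]
 [558.68564477 230.41812486 107.        ]
 [557.1738462  220.35408744 107.        ]]
proj screw axis 73,107 [[175.85085096 183.97753978]
 [173.22943048 182.66568448]]
```

```bash
cat >> h.py <<'E'
def goto(st,p,yaw):
    R0=rot(st["ee_rot"]);T=R.from_euler('xyz',[180,0,yaw],degrees=True)
    s=R0.inv().apply(np.array(p)-st["ee_pos"]);w=(R0.inv()*T).as_rotvec()
    print("t",round(st["time_s"],2),"pos",st["ee_pos"].round(1),"rot",st["ee_rot"].round(2),"F",st["force"].round(1),"T",st["torque"].round(2),"w",round(st["gripper_width"],1),"q6",st["qpos"][5].round(1))
    print("shift",s.round(1),"turn",w.round(4))
E
python3 - <<'E'
from h import *
from workcell import env
goto(env.state(),[473,-270,200],2)
E
```

```text
t 0.15 pos [181.7 545.1 213.3] rot [-1.800e+02  7.000e-02  7.156e+01] F [ 0.3 -0.6  0. ] T [-0.02  0.02  0.02] w 91.1 q6 -1.1
shift [-681.2  534.1   14.2] turn [8.0000e-04 1.1000e-03 1.2141e+00]
```

Call:
drive_tool:
  series:
    - [0.2,[-681,534,14],[0,0,1.214]]
    - [0.2,[-681,534,14],[0,0,1.214]]
    - [0.2,[-681,534,14],[0,0,1.214]]
    - [0.2,[-681,534,14],[0,0,1.214]]
    - [0.2,[-681,534,14],[0,0,1.214]]

```text
time_s: 0.65
ee_pos: [266.1, 308.2, 209.7]
ee_rot: [180.0, -0.0, 28.3]
force: [0.4, 0.5, 0.6]
gripper_width: 73.1
```

```bash
cat > g.py <<'E'
import sys
from h import *
from workcell import env
a=list(map(float,sys.argv[1:5]));goto(env.state(),a[:3],a[3])
E
python3 g.py 473 -270 200 2
```

```text
t 0.65 pos [266.1 308.2 209.7] rot [ 1.7999e+02 -1.0000e-02  2.8290e+01] F [0.4 0.5 0.6] T [-0.05 -0.06 -0.01] w 73.1 q6 19.3
shift [-91.8 607.2   9.8] turn [ 2.000e-04 -2.000e-04  4.589e-01]
```

Call:
drive_tool:
  series:
    - [0.2,[-92,607,10],[0,0,0.459]]
    - [0.2,[-92,607,10],[0,0,0.459]]
    - [0.2,[-92,607,10],[0,0,0.459]]
    - [0.2,[-92,607,10],[0,0,0.459]]
    - [0.2,[-92,607,10],[0,0,0.459]]

```text
time_s: 1.15
ee_pos: [351.4, 73.3, 206.0]
ee_rot: [-180.0, -0.1, 2.3]
force: [1.3, -0.0, 0.2]
gripper_width: 72.6
```

```bash
python3 g.py 473 -270 200 2
```

```text
t 1.15 pos [351.4  73.3 206. ] rot [-1.7998e+02 -5.0000e-02  2.3000e+00] F [ 1.3 -0.   0.2] T [-0.08 -0.02  0.08] w 72.6 q6 7.6
shift [107.7 347.9   5.9] turn [-0.0003 -0.0009  0.0052]
```

Call:
drive_tool:
  series:
    - [0.2,[108,348,6],[0,0,0.005]]
    - [0.2,[108,348,6],[0,0,0.005]]
    - [0.2,[108,348,6],[0,0,0.005]]
    - [0.2,[108,348,6],[0,0,0.005]]
    - [0.2,[108,348,6],[0,0,0.005]]

```text
time_s: 1.65
ee_pos: [435.0, -162.6, 201.6]
ee_rot: [-180.0, -0.0, 2.0]
force: [0.7, 0.0, -0.1]
gripper_width: 72.6
```

```bash
python3 g.py 473 -270 200 2
```

```text
t 1.65 pos [ 435.  -162.6  201.6] rot [-1.7998e+02 -1.0000e-02  1.9600e+00] F [ 0.7  0.  -0.1] T [-0.09  0.    0.03] w 72.6 q6 -23.9
shift [ 34.3 108.7   1.6] turn [-0.0004 -0.0002 -0.0007]
```

Call:
drive_tool:
  series:
    - [0.2,[34,109,20],[0,0,0]]
    - [0.2,[34,109,20],[0,0,0]]
    - [0.2,[34,109,20],[0,0,0]]
    - [0.2,[34,109,20],[0,0,0]]
    - [0.2,[34,109,20],[0,0,0]]

```text
time_s: 2.15
ee_pos: [472.1, -267.2, 181.3]
ee_rot: [-179.9, 0.1, 2.0]
force: [0.0, 0.5, 0.1]
gripper_width: 72.9
```

```bash
python3 - <<'E'
from h import *
from workcell import env
f=env.grab_frame("wrist");pickle.dump(f,open("w1.pkl","wb"));goto(env.state(),[473,-281,60],2)
cv2.imwrite("pics/w1.png",f["image"][:,:,::-1])
hsv=cv2.cvtColor(f["image"],cv2.COLOR_RGB2HSV)
m=cv2.inRange(hsv,(30,110,60),(50,255,255))
cs,_=cv2.findContours(m,cv2.RETR_EXTERNAL,cv2.CHAIN_APPROX_NONE)
for c in cs:
    if cv2.contourArea(c)<200: continue
    P=plane(f,c[:,0,:],40,True)[:,:2]
    cc=P.astype(np.float32)
    M=cv2.moments(cc[:,None]);ctr=np.array([M['m10'],M['m01']])/M['m00']
    q=P-ctr;r=np.hypot(*q.T);a=np.arctan2(q[:,1],q[:,0])
    ph=np.degrees(np.angle(np.sum((r-r.mean())*np.exp(4j*a)))/4)
    print(c[:,0].mean(0),cv2.contourArea(c),ctr,"flat",ph+45,"r",r.min(),r.max(),cv2.minAreaRect(cc))
E
```

```text
t 2.2 pos [ 472.2 -266.7  181.8] rot [-1.7994e+02  4.0000e-02  2.0500e+00] F [-0.4  0.   0.2] T [-0.12  0.01  0.  ] w 73.3 q6 -32.8
shift [  0.4  14.4 121.7] turn [-0.0011  0.0006  0.0008]
[210.03614458 240.3373494 ] 480.5 [ 419.57474624 -340.26030468] flat 1.2418795516773784 r 10.351852316521473 19.667678814426406 ((420.0637512207031, -339.78717041015625), (24.98916244506836, 33.68577575683594), 2.181201457977295)
[260.22435897 193.80128205] 1835.0 [ 475.52418744 -282.44179082] flat 1.1228786371821187 r 20.748446792040326 30.955142171176636 ((475.3161926269531, -282.3575439453125), (50.84834671020508, 52.313568115234375), 2.0029492378234863)
```

View pics/w1.png

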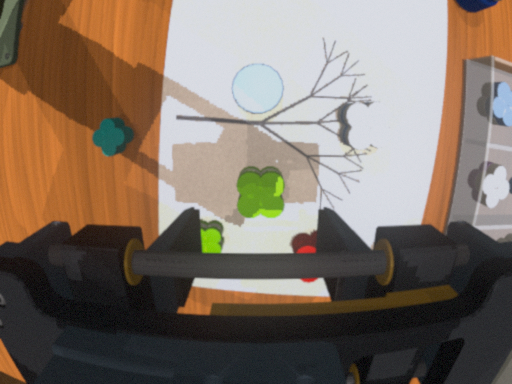

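Call:
drive_tool:
  series:
    - [0.2,[2,15,30],[0,0,0]]
    - [0.2,[2,15,70],[0,0,0]]
    - [0.2,[2,15,110],[0,0,0]]
    - [0.2,[2,15,130],[0,0,0]]
    - [0.2,[2,15,130],[0,0,0]]

```text
time_s: 2.7
ee_pos: [473.1, -280.1, 49.6]
ee_rot: [-179.8, 0.3, 2.1]
force: [0.7, -0.2, -0.2]
gripper_width: 73.3
```

```bash
python3 - <<'E'
from h import *
from workcell import env
f=env.grab_frame("wrist");goto(env.state(),[474.5,-282,7],2)
cv2.imwrite("pics/w2.png",f["image"][:,:,::-1])
E
```

```text
t 2.75 pos [ 474.6 -281.3   51.5] rot [-1.7991e+02  1.0000e-01  2.1000e+00] F [ 0.6  0.2 -0.8] T [-0.05  0.05  0.06] w 73.0 q6 -34.0
shift [-0.1  0.8 44.5] turn [-0.0015  0.0017  0.0017]
```

View pics/w2.png

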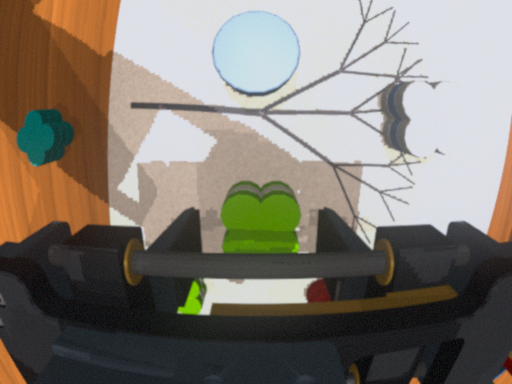

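Call:
drive_tool:
  series:
    - [0.2,[0,0,20],[0,0,0]]
    - [0.2,[0,0,35],[0,0,0]]
    - [0.2,[0,0,44],[0,0,0]]
    - [0.2,[0,0,44],[0,0,0]]
    - [0.45,[0,0,44],[0,0,0]]
  squeeze: 20

```text
time_s: 3.25
ee_pos: [476.1, -283.3, 9.0]
ee_rot: [179.9, -0.1, 2.0]
force: [-0.5, -0.3, 0.5]
gripper_width: 67.7
```

Call:
drive_tool:
  series:
    - [1,[0,0,0],[0,0,0]]
    - [1,[0,0,0],[0,0,0]]
    - [1,[0,0,0],[0,0,0]]
    - [1,[0,0,0],[0,0,0]]
    - [1,[0,0,0],[0,0,0]]
  squeeze: 20

```text
time_s: 3.75
ee_pos: [475.7, -283.3, 8.6]
ee_rot: [180.0, -0.1, 2.0]
force: [-1.5, 0.9, 6.7]
gripper_width: 52.5
```

Call:
drive_tool:
  series:
    - [1,[0,0,-15],[0,0,0]]
    - [1,[0,0,-50],[0,0,0]]
    - [1,[0,0,-90],[0,0,0]]
    - [1,[0,0,-130],[0,0,0]]
    - [1,[0,0,-150],[0,0,0]]

```text
time_s: 4.25
ee_pos: [476.4, -283.9, 161.2]
ee_rot: [179.8, -0.3, 2.0]
force: [-0.6, -0.2, -1.7]
gripper_width: 52.5
```

```bash
python3 - <<'E'
from h import *
from workcell import env
f=env.grab_frame("wrist");goto(env.state(),[582.5,85,170],10.2)
cv2.imwrite("pics/w3.png",f["image"][:,:,::-1])
E
```

```text
t 4.3 pos [ 477.6 -284.5  163.4] rot [179.7   -0.46   2.  ] F [ 1.1 -0.7  1.6] T [-0.12 -0.04  0.04] w 52.9 q6 -34.0
shift [ 117.8 -365.6   -7.6] turn [ 0.0058 -0.0076 -0.1431]
```

View pics/w3.png

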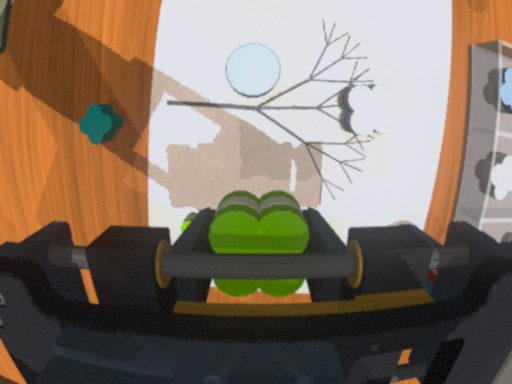

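Call:
drive_tool:
  series:
    - [1,[107,-261,-27],[0,0,-0.143]]
    - [1,[107,-261,-27],[0,0,-0.143]]
    - [1,[107,-261,-27],[0,0,-0.143]]
    - [1,[107,-261,-27],[0,0,-0.143]]
    - [1,[107,-261,-27],[0,0,-0.143]]

```text
time_s: 4.8
ee_pos: [561.4, -47.8, 180.6]
ee_rot: [-180.0, 0.1, 10.2]
force: [1.3, -1.1, -1.6]
gripper_width: 52.8
```

Call:
drive_tool:
  series:
    - [1,[6,-28,-2],[0,0,0]]
    - [1,[6,-28,-2],[0,0,0]]
    - [1,[6,-28,-2],[0,0,0]]
    - [1,[6,-28,-2],[0,0,0]]
    - [1,[6,-28,-2],[0,0,0]]

```text
time_s: 5.3
ee_pos: [562.1, -22.3, 183.1]
ee_rot: [180.0, 0.0, 10.1]
force: [0.6, -1.2, -1.3]
gripper_width: 52.9
```

```bash
python3 - <<'E'
from h import *
from workcell import env
f=env.grab_frame("wrist");pickle.dump(f,open("w4.pkl","wb"));goto(env.state(),[582.5,113,170],10.2)
cv2.imwrite("pics/w4.png",f["image"][:,:,::-1])
cv2.imwrite("pics/w4c.png",cv2.resize(f["image"][30:230,160:360],None,fx=3.5,fy=3,interpolation=3)[:,:,::-1])
E
```

```text
t 5.35 pos [562.2 -22.2 183.3] rot [-1.800e+02  3.000e-02  1.009e+01] F [-0.9 -0.3  0.1] T [-0.06  0.05 -0.04] w 52.9 q6 -13.5
shift [  43.7 -129.6   13.2] turn [-0.      0.0005 -0.0019]
```

View pics/w4.png

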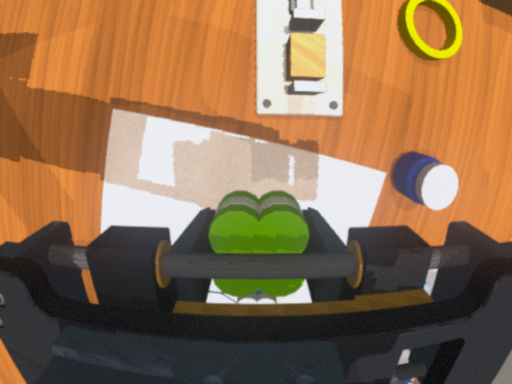

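Call:
drive_tool:
  series:
    - [1,[22,-62,0],[0,0,0]]
    - [1,[22,-62,0],[0,0,0]]
    - [1,[22,-62,0],[0,0,0]]
    - [1,[22,-62,0],[0,0,0]]
    - [1,[22,-62,0],[0,0,0]]

```text
time_s: 5.85
ee_pos: [572.9, 42.8, 183.5]
ee_rot: [180.0, 0.0, 10.1]
force: [-0.3, -0.5, 0.3]
gripper_width: 52.9
```

```bash
python3 - <<'E'
from h import *
from workcell import env
f=env.grab_frame("wrist");pickle.dump(f,open("w5.pkl","wb"));goto(env.state(),[582.5,113,170],10.2)
cv2.imwrite("pics/w5.png",f["image"][:,:,::-1])
cv2.imwrite("pics/w5c.png",cv2.resize(f["image"][0:200,200:370],None,fx=3,fy=3,interpolation=3)[:,:,::-1])
E
```

```text
t 5.9 pos [573.   42.8 183.5] rot [1.7998e+02 1.0000e-02 1.0130e+01] F [-0.1 -0.5  0.4] T [-0.1  -0.   -0.04] w 52.8 q6 -7.0
shift [ 21.7 -67.5  13.5] turn [ 0.0003  0.0003 -0.0012]
```

View pics/w5.png

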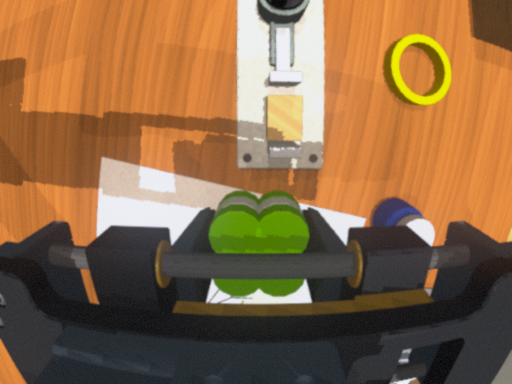

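View pics/w5c.png

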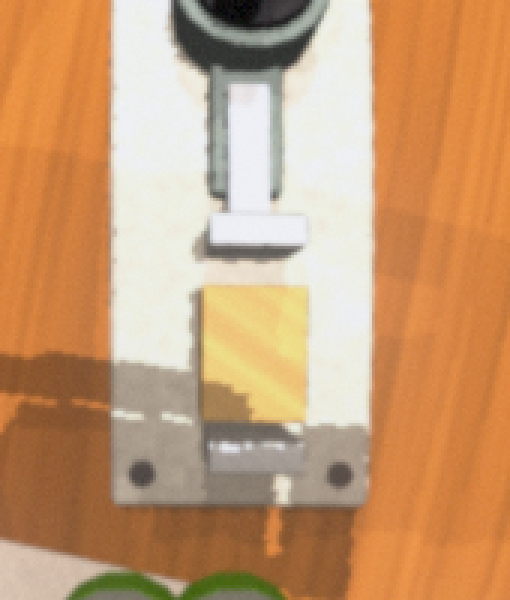

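```bash
python3 - <<'E'
from h import *
f=pickle.load(open("w5.pkl","rb"))
g=lambda *p:np.array(p)/3+[200,0]-0.33
C=plane(f,g([203,286],[307,286],[307,422],[203,422]),70,True)[:,:2]
print(C,C.mean(0),np.linalg.norm(np.roll(C,-1,0)-C,axis=1))
t=np.radians(10.2);X=np.array([np.cos(t),np.sin(t)]);Y=np.array([-np.sin(t),np.cos(t)])
print("yaw",[np.degrees(np.arctan2(*(C[b]-C[a])[::-1])) for a,b in((0,1),(3,2))],[np.degrees(np.arctan2(-(C[a]-C[b])[0],(C[a]-C[b])[1])) for a,b in((0,3),(1,2))])
c=C.mean(0)
for n,p,z in (("jaw",g([212,244],[307,244]),82),("fence",g([210,437],[302,437]),82),("slab low",g([112,503],[367,505]),18)):
    P=plane(f,p,z,True)[:,:2]-c;print(n,P@X,P@Y)
s=np.array([570.5,177]);print((s-c)@X,(s-c)@Y)
E
```

```text
[[566.32170498 132.47923161]
 [598.56781544 138.90928296]
 [606.95223982  96.01109038]
 [574.13751653  89.77169418]] [586.49481919 114.29282478] [32.88095498 43.70987873 33.40263657 43.41682466]
yaw [np.float64(11.277175738382976), np.float64(10.765716759856891)] [np.float64(10.370810421113553), np.float64(11.059010323018626)]
jaw [-14.30289961  14.42838063] [33.7277444  34.38473275]
fence [-14.70140898  13.67252147] [-25.38941316 -25.13387424]
slab low [-49.67610021  49.20371173] [-58.17382413 -58.60472143]
-4.637546960515417 64.54856484084593
```

```bash
python3 - <<'E'
from h import *
f=pickle.load(open("w5.pkl","rb"))
cv2.imwrite("pics/w5d.png",cv2.resize(f["image"][180:305,195:325],None,fx=6,fy=4.6,interpolation=0)[:,:,::-1])
tcp=np.array([573,42.8,183.5]);t=np.radians(10.13);X=np.array([np.cos(t),np.sin(t),0]);Y=np.array([-np.sin(t),np.cos(t),0])
# predicted tops if block centred on TCP: 
for dz in(-8.6,31.4):
  for x in(-11.5,11.5):
    for dy in(0,2): print(dz,x,dy,projfish(f,tcp+X*x+Y*(26.5+dy)+[0,0,dz]),projfish(f,tcp+X*x+Y*(-26.5+dy)+[0,0,dz]))
E
```

```text
-8.6 -11.5 0 [[238.59212145 188.13007807]] [[240.26193649 263.04453276]]
-8.6 -11.5 2 [[238.54105153 185.02266675]] [[240.19150876 260.50781398]]
-8.6 11.5 0 [[275.46110978 188.16694575]] [[273.86955384 263.09840884]]
-8.6 11.5 2 [[275.51158063 185.05859935]] [[273.93530863 260.56132206]]
31.4 -11.5 0 [[233.43758963 208.79112572]] [[236.45530308 296.91700517]]
31.4 -11.5 2 [[233.34041124 204.95172716]] [[236.33462729 294.08871305]]
31.4 11.5 0 [[279.91398415 208.84832862]] [[277.1285789  297.00050348]]
31.4 11.5 2 [[280.00590084 205.00714228]] [[277.23841344 294.17187165]]
```

View pics/w5d.png

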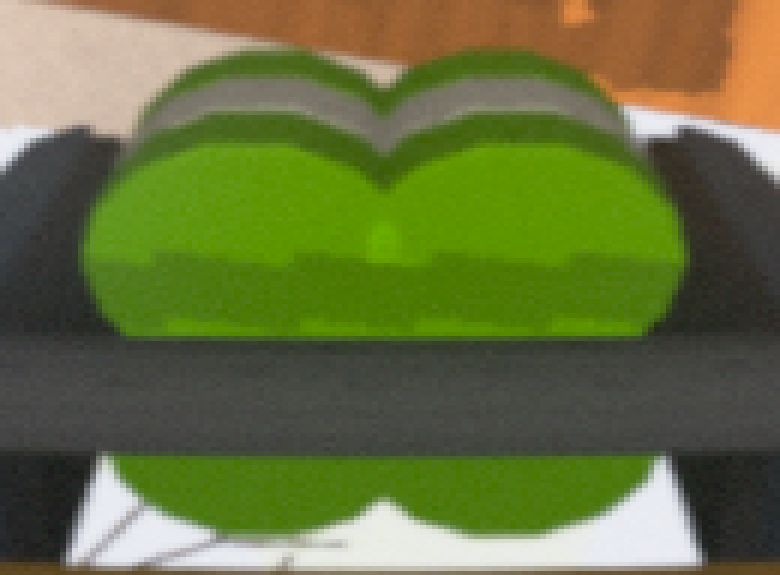

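```bash
python3 g.py 585 117.5 150 10.3
```

```text
t 5.9 pos [573.   42.8 183.5] rot [1.7998e+02 1.0000e-02 1.0130e+01] F [-0.1 -0.5  0.4] T [-0.1  -0.   -0.04] w 52.8 q6 -7.0
shift [ 25.  -71.5  33.5] turn [ 0.0003  0.0003 -0.0029]
```

Call:
drive_tool:
  series:
    - [1,[12,-36,0],[0,0,-0.003]]
    - [1,[25,-71.5,10],[0,0,-0.003]]
    - [1,[25,-71.5,50],[0,0,-0.003]]
    - [1,[25,-71.5,75],[0,0,-0.003]]
    - [1,[25,-71.5,78],[0,0,-0.003]]

```text
time_s: 6.4
ee_pos: [582.6, 117.7, 102.2]
ee_rot: [180.0, 0.4, 10.3]
force: [-0.7, -0.8, -0.4]
gripper_width: 52.9
```

```bash
python3 - <<'E'
from h import *
from workcell import env
d={n:env.grab_frame(n) for n in("wrist","side","top")};pickle.dump(d,open("f6.pkl","wb"));goto(env.state(),[585,117.5,80],10.3)
f=d["wrist"];cv2.imwrite("pics/w6.png",cv2.resize(f["image"][90:270,170:350],None,fx=4,fy=3.3,interpolation=3)[:,:,::-1])
a=cv2.resize(d["side"]["image"][110:215,215:305],None,fx=5,fy=5,interpolation=3);cv2.imwrite("pics/s6.png",a[:,:,::-1])
E
```

```text
t 6.55 pos [586.  118.2 106.6] rot [-1.800e+02 -1.100e-01  1.031e+01] F [-0.2  0.5 -0.1] T [0.02 0.02 0.  ] w 52.6 q6 -0.0
shift [-1.1  0.5 26.6] turn [-0.     -0.0018  0.0002]
```

View pics/w6.png

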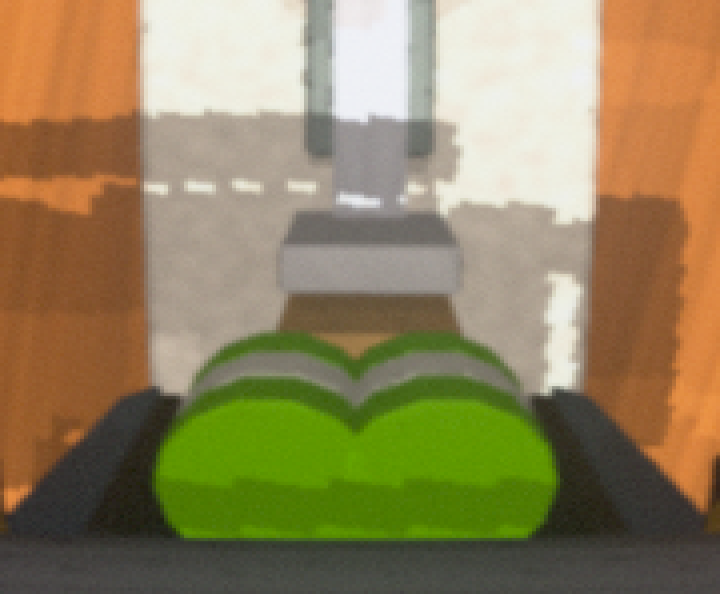

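View pics/s6.png

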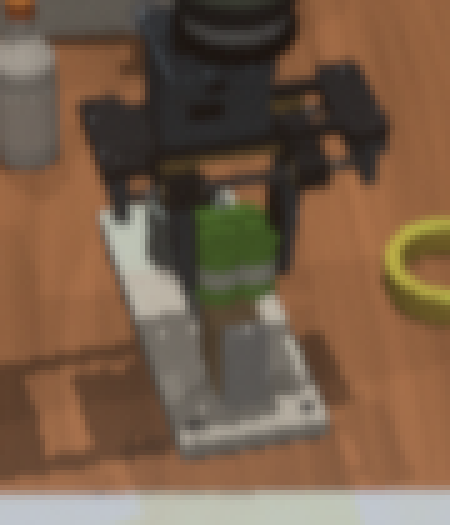

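```bash
python3 - <<'E'
from h import *
f=pickle.load(open("f6.pkl","rb"))["wrist"]
g=lambda *p:np.array(p)/[4,3.3]+[170,90]-0.35
t=np.radians(10.3);X=np.array([np.cos(t),np.sin(t)]);Y=np.array([-np.sin(t),np.cos(t)]);tcp=np.array([586,118.2])
def L(n,p,z):
    P=plane(f,g(*p),z,True)[:,:2]-tcp;print(n,z,"x",(P@X).round(1),"y",(P@Y).round(1))
L("jaw top",([282,247],[460,247]),82)
for z in(96,98):L("block bot front",([270,333],[440,333]),z)
for z in(136,138):L("block top front",([265,400],[450,400]),z);L("block widest top",([155,478],[556,478]),z)
E
```

```text
jaw top 82 x [-14.6  14.4] y [39.5 39.6]
block bot front 96 x [-15.7  10.5] y [25.7 25.8]
block bot front 98 x [-15.6  10.4] y [26.2 26.3]
block top front 136 x [-13.3   9.3] y [26.3 26.4]
block widest top 136 x [-27.6  23.1] y [13.5 13.7]
block top front 138 x [-13.1   9.1] y [27.  27.1]
block widest top 138 x [-27.2  22.7] y [14.4 14.6]
```

Call:
drive_tool:
  series:
    - [1,[1,0,6],[0,0,0]]
    - [1,[1,0,12],[0,0,0]]
    - [1,[1,0,18],[0,0,0]]
    - [1,[1,0,23],[0,0,0]]
    - [1,[1,0,23],[0,0,0]]

```text
time_s: 7.05
ee_pos: [585.5, 118.7, 81.6]
ee_rot: [-180.0, 0.1, 10.4]
force: [-0.2, -0.4, -0.5]
gripper_width: 53.3
```

```bash
python3 - <<'E'
from h import *
from workcell import env
d={n:env.grab_frame(n) for n in("wrist","side")};goto(env.state(),[586,118,79],10.3)
f=d["wrist"];cv2.imwrite("pics/w7.png",cv2.resize(f["image"][90:270,170:350],None,fx=4,fy=3.3,interpolation=3)[:,:,::-1])
a=cv2.resize(d["side"]["image"][110:215,215:305],None,fx=5,fy=5,interpolation=3);cv2.imwrite("pics/s7.png",a[:,:,::-1])
E
```

```text
t 7.15 pos [586.1 118.9  82.4] rot [-1.800e+02  1.000e-02  1.037e+01] F [-0.3  0.1 -1.9] T [-0.06  0.04  0.02] w 52.9 q6 -0.0
shift [-0.2  0.9  3.4] turn [-0.0001  0.0002  0.0013]
```

View pics/w7.png

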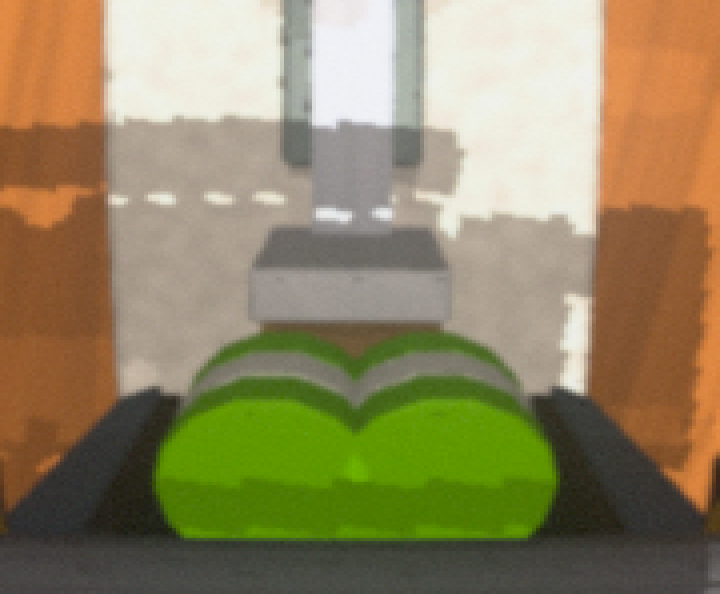

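View pics/s7.png

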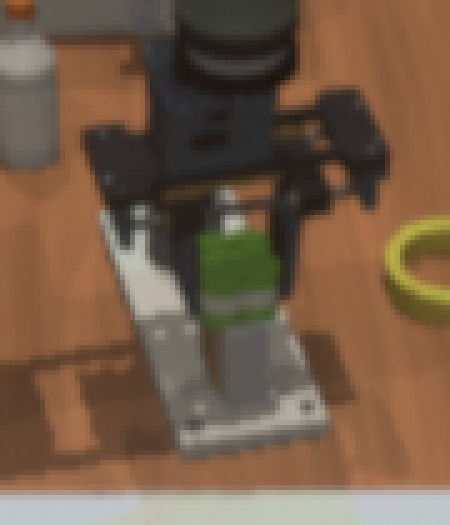

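Call:
drive_tool:
  series:
    - [1,[0,0,1],[0,0,0]]
    - [1,[0,0,2],[0,0,0]]
    - [1,[0,0,3],[0,0,0]]
    - [1,[0,0,4],[0,0,0]]
    - [1,[0,0,4],[0,0,0]]

```text
time_s: 7.65
ee_pos: [586.1, 118.9, 78.6]
ee_rot: [-180.0, -0.0, 10.4]
force: [0.7, 0.9, 0.4]
gripper_width: 52.6
```

```bash
python3 g.py 586 118 79 10.3
```

```text
t 7.65 pos [586.1 118.9  78.6] rot [-1.7999e+02 -2.0000e-02  1.0370e+01] F [0.7 0.9 0.4] T [-0.17  0.05 -0.02] w 52.6 q6 -0.0
shift [-0.3  0.9 -0.4] turn [-0.0001 -0.0003  0.0012]
```

Nominal rest height is reached with no contact felt; I'll go a little farther.

Call:
drive_tool:
  series:
    - [1,[0,0,0.5],[0,0,0]]
    - [1,[0,0,1],[0,0,0]]
    - [1,[0,0,1.5],[0,0,0]]
    - [1,[0,0,2],[0,0,0]]
    - [1,[0,0,2],[0,0,0]]

```text
time_s: 8.15
ee_pos: [586.2, 118.9, 78.6]
ee_rot: [-180.0, -0.1, 10.4]
force: [-2.7, -0.6, 11.4]
gripper_width: 53.2
```

```bash
python3 g.py 586 118 79 10.3
```

```text
t 8.15 pos [586.2 118.9  78.6] rot [-1.800e+02 -7.000e-02  1.037e+01] F [-2.7 -0.6 11.4] T [-0.21  0.73  0.04] w 53.2 q6 -0.0
shift [-0.3  0.9 -0.4] turn [-0.0001 -0.0011  0.0012]
```

Call:
drive_tool:
  series:
    - [1,[0,0,-1.5],[0,0,0]]
    - [0.2,[0,0,-1.5],[0,0,0]]
    - [0.2,[0,0,-1.5],[0,0,0]]
    - [0.2,[0,0,-1.5],[0,0,0]]
    - [0.2,[0,0,-1.5],[0,0,0]]

```text
time_s: 8.65
ee_pos: [586.0, 118.8, 77.7]
ee_rot: [-180.0, 0.0, 10.4]
force: [0.8, -1.5, 0.3]
gripper_width: 72.8
```

Call:
drive_tool:
  series:
    - [0.2,[0,0,-10],[0,0,0]]
    - [0.2,[0,0,-35],[0,0,0]]
    - [0.2,[0,0,-70],[0,0,0]]
    - [0.2,[0,0,-105],[0,0,0]]
    - [0.2,[0,0,-110],[0,0,0]]

```text
time_s: 9.15
ee_pos: [588.8, 119.4, 193.7]
ee_rot: [-180.0, -0.6, 10.4]
force: [0.5, -0.1, -0.7]
gripper_width: 72.9
```

```bash
python3 - <<'E'
from h import *
from workcell import env
d={n:env.grab_frame(n) for n in("wrist","side","top")};goto(env.state(),[558,240,190],-7)
pickle.dump(d,open("f8.pkl","wb"))
f=d["wrist"];cv2.imwrite("pics/w8.png",f["image"][:,:,::-1])
a=cv2.resize(d["side"]["image"][110:215,215:305],None,fx=5,fy=5,interpolation=3);cv2.imwrite("pics/s8.png",a[:,:,::-1])
E
```

```text
t 9.3 pos [585.9 118.8 188.2] rot [-1.800e+02 -2.000e-02  1.037e+01] F [-0.7 -0.1 -0.1] T [-0.09  0.09 -0.02] w 72.6 q6 -0.0
shift [  -5.6 -124.2   -1.8] turn [-1.000e-04 -3.000e-04  3.032e-01]
```

View pics/w8.png

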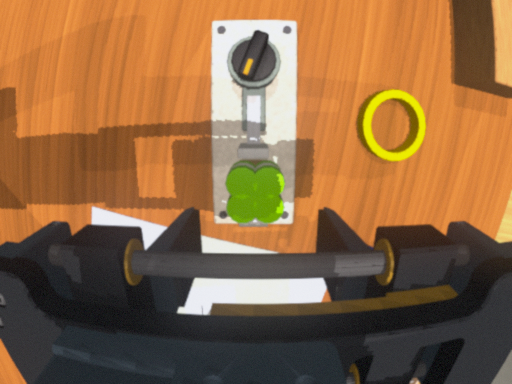

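View pics/s8.png

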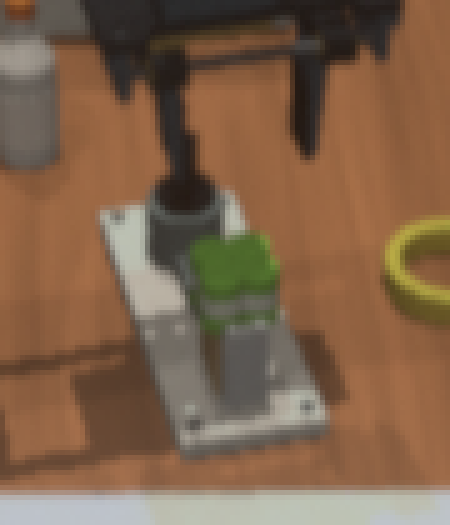

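```bash
python3 - <<'E'
from h import *
f=pickle.load(open("f8.pkl","rb"))["wrist"];im=f["image"]
cv2.imwrite("pics/w8c.png",cv2.resize(im[15:115,205:305],None,fx=6,fy=6,interpolation=3)[:,:,::-1])
hsv=cv2.cvtColor(im,cv2.COLOR_RGB2HSV)
t=np.radians(10.3);X=np.array([np.cos(t),np.sin(t)]);Y=np.array([-np.sin(t),np.cos(t)])
m=np.zeros(im.shape[:2],np.uint8);s=(slice(20,100),slice(215,295))
m[s]=cv2.inRange(hsv[s],(10,130,120),(28,255,255));m[:,:235]=0;m[:,275:]=0
v,u=np.nonzero(m);O=plane(f,[[u.mean(),v.mean()]],107,True)[0];print("orange",u.mean(),v.mean(),len(u),O)
q=np.c_[u,v].astype(float);P=plane(f,q,107,True)[:,:2];w=np.linalg.svd(P-P.mean(0))[2][0];print("orange dir",np.degrees(np.arctan2(w[1],w[0])))
m=cv2.inRange(hsv,(30,110,60),(55,255,255));cs,_=cv2.findContours(m,cv2.RETR_EXTERNAL,cv2.CHAIN_APPROX_NONE);c=max(cs,key=cv2.contourArea)
P=plane(f,c[:,0],110,True)[:,:2].astype(np.float32);print(cv2.minAreaRect(P));
c0=np.array([586.5,114.3]);print("block ext rel rest(w5)",((P-c0)@X).min(),((P-c0)@X).max(),((P-c0)@Y).min(),((P-c0)@Y).max())
E
```

```text
orange 247.5 66.22448979591837 98 [561.0369916  229.44715418 107.        ]
orange dir -99.52186311296862
((702.1566772460938, 208.23782348632812), (63.91193389892578, 62.582191467285156), 12.2572603225708)
block ext rel rest(w5) 98.54099193469706 162.53179768348235 40.32929813469144 103.13871910783186
```

View pics/w8c.png

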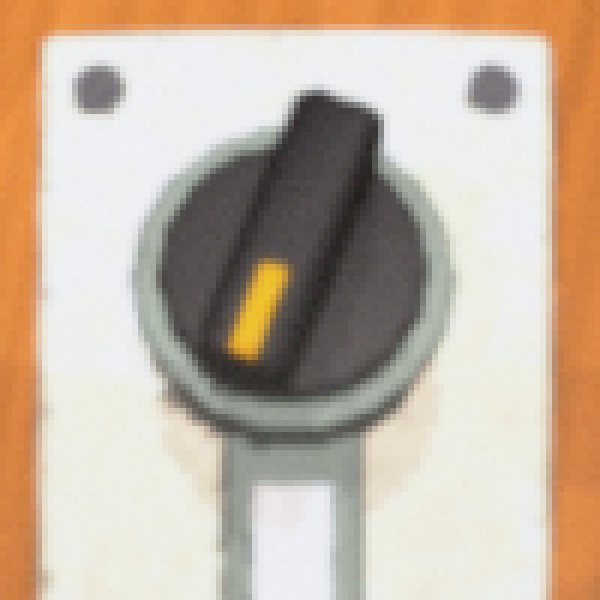

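```bash
python3 - <<'E'
from h import *
f=pickle.load(open("f8.pkl","rb"))["wrist"]
g=lambda *p:np.array(p)/6+[205,15]-0.4
W=plane(f,g([297,95],[205,352],[362,105],[280,380]),107,True)[:,:2];print(W)
for a,b in((0,1),(2,3)):
  w=W[b]-W[a];print(np.linalg.norm(w),np.degrees(np.arctan2(w[1],w[0])))
print("mid",W.mean(0))
D=plane(f,g([160,268],[427,268],[290,395]),73,True)[:,:2];print("disc",D,(D[0]+D[1])/2,np.linalg.norm(D[0]-D[1]))
S=plane(f,g([45,38],[552,38]),18,True)[:,:2];print("slab top end",S,S.mean(0),np.degrees(np.arctan2(*(S[1]-S[0])[::-1])))
t=np.radians(10.3);Y=np.array([-np.sin(t),np.cos(t)])
print("pred from slab end", S.mean(0)-60*Y, "from rest", np.array([586.5,114.3])+130*Y, "top slab",[570.5-65*.177,177+65*.984])
E
```

```text
[[560.66928132 262.34258832]
 [554.83309059 222.07883743]
 [570.05824654 262.53075934]
 [566.05576372 219.86246478]]
40.68452726171342 -98.24752571965212
42.85560908095982 -95.35892680532197
mid [562.90409554 241.70366247]
disc [[542.50507574 238.73893404]
 [584.74520076 246.373337  ]
 [566.95171955 221.41704171]] [563.62513825 242.55613552] 42.92449499579781
slab top end [[505.30603358 291.20118202]
 [602.0248762  308.77785728]] [553.66545489 299.98951965] 10.299932681377655
pred from slab end [564.39358779 240.95641737] from rest [563.25571203 242.20505493] top slab [558.995, 240.96]
```

```bash
python3 g.py 562.8 242 190 -7.3;python3 - <<'E'
from h import *
f=pickle.load(open("f0.pkl","rb"))["top"];print("glue",plane(f,[[112,229]],140),plane(f,[[125,229]],0))
E
```

```text
t 9.3 pos [585.9 118.8 188.2] rot [-1.800e+02 -2.000e-02  1.037e+01] F [-0.7 -0.1 -0.1] T [-0.09  0.09 -0.02] w 72.6 q6 -0.0
shift [  -0.5 -125.3   -1.8] turn [-1.000e-04 -3.000e-04  3.084e-01]
glue [[449.88771169 378.31661185 140.        ]] [[450.48666529 388.44380389   0.        ]]
```

Call:
drive_tool:
  series:
    - [0.2,[0,-42,0],[0,0,0.1]]
    - [0.2,[0,-84,0],[0,0,0.2]]
    - [0.2,[-0.5,-125,0],[0,0,0.308]]
    - [0.2,[-0.5,-125,20],[0,0,0.308]]
    - [0.2,[-0.5,-125,40],[0,0,0.308]]

```text
time_s: 9.8
ee_pos: [561.9, 243.0, 146.1]
ee_rot: [179.9, 0.1, -7.1]
force: [0.3, -0.4, -0.6]
gripper_width: 73.0
```

Call:
drive_tool:
  series:
    - [0.2,[0,0,0],[0,0,0]]
    - [0.2,[0,0,0],[0,0,0]]
    - [0.2,[0,0,0],[0,0,0]]
    - [0.2,[0,0,0],[0,0,0]]
    - [0.2,[0,0,0],[0,0,0]]

```text
time_s: 10.3
ee_pos: [563.6, 241.6, 148.9]
ee_rot: [-180.0, -0.1, -7.3]
force: [-0.3, 0.3, 0.1]
gripper_width: 73.1
```

```bash
python3 - <<'E'
from h import *
from workcell import env
d={n:env.grab_frame(n) for n in("wrist","side")};goto(env.state(),[562.8,242,79],-7.3)
pickle.dump(d,open("f9.pkl","wb"))
f=d["wrist"];cv2.imwrite("pics/w9.png",f["image"][:,:,::-1])
a=cv2.resize(d["side"]["image"][90:215,195:305],None,fx=5,fy=4.6,interpolation=3);cv2.imwrite("pics/s9.png",a[:,:,::-1])
E
```

```text
t 10.4 pos [563.4 241.6 148.6] rot [-1.7997e+02 -5.0000e-02 -7.3000e+00] F [ 0.2 -0.4  0. ] T [-0.03  0.09  0.  ] w 72.8 q6 29.4
shift [-0.7 -0.2 69.6] turn [-0.0006 -0.0009  0.0001]
```

View pics/w9.png

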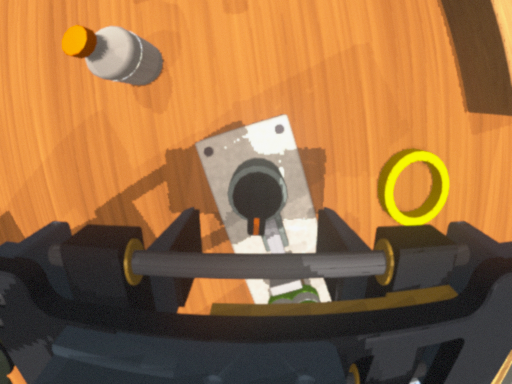

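View pics/s9.png

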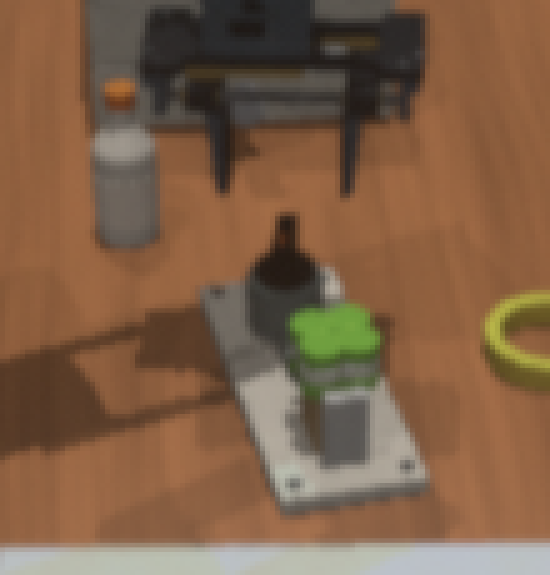

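Call:
drive_tool:
  series:
    - [0.2,[-0.5,0,20],[0,0,0]]
    - [0.2,[-0.5,0,40],[0,0,0]]
    - [0.2,[-0.5,0,60],[0,0,0]]
    - [0.2,[-0.5,0,68],[0,0,0]]
    - [0.2,[-0.5,0,68],[0,0,0]]

```text
time_s: 10.9
ee_pos: [562.0, 241.5, 79.1]
ee_rot: [179.9, 0.1, -7.3]
force: [-0.4, -0.6, -0.4]
gripper_width: 72.9
```

Call:
drive_tool:
  series:
    - [1,[0,0,0],[0,0,0]]
    - [1,[0,0,0],[0,0,0]]
    - [1,[0,0,0],[0,0,0]]
    - [1,[0,0,0],[0,0,0]]
    - [1,[0,0,0],[0,0,0]]
  squeeze: 20

```text
time_s: 11.4
ee_pos: [562.8, 241.9, 80.4]
ee_rot: [-180.0, -0.0, -7.3]
force: [0.5, 0.6, -0.3]
gripper_width: 35.7
```

```bash
python3 g.py 562.8 242 79 -57
```

```text
t 11.4 pos [562.8 241.9  80.4] rot [-1.7998e+02 -3.0000e-02 -7.2800e+00] F [ 0.5  0.6 -0.3] T [-0.08  0.02  0.02] w 35.7 q6 29.5
shift [ 0.  -0.1  1.4] turn [-7.000e-04 -4.000e-04  8.678e-01]
```

Still closing; I'll fill another call before turning.

Call:
drive_tool:
  series:
    - [1,[0,0,1],[0,0,0]]
    - [1,[0,0,1],[0,0,0]]
    - [1,[0,0,1],[0,0,0]]
    - [1,[0,0,1],[0,0,0]]
    - [1,[0,0,1],[0,0,0]]

```text
time_s: 11.9
ee_pos: [562.3, 241.8, 78.9]
ee_rot: [180.0, 0.0, -7.3]
force: [-1.0, -0.1, -0.1]
gripper_width: 14.1
```

```bash
python3 g.py 562.8 242 79 -57
```

```text
t 11.9 pos [562.3 241.8  78.9] rot [ 1.80e+02  4.00e-02 -7.28e+00] F [-1.  -0.1 -0.1] T [-0.04  0.26 -0.1 ] w 14.1 q6 29.5
shift [ 0.4 -0.2 -0.1] turn [3.000e-04 6.000e-04 8.677e-01]
```

Call:
drive_tool:
  series:
    - [1,[0,0,0],[0,0,0.1]]
    - [1,[0,0,0],[0,0,0.22]]
    - [1,[0,0,0],[0,0,0.34]]
    - [1,[0,0,0],[0,0,0.46]]
    - [1,[0,0,0],[0,0,0.58]]

```text
time_s: 12.4
ee_pos: [561.9, 242.0, 78.9]
ee_rot: [180.0, 0.1, -40.8]
force: [-2.4, 1.3, 1.0]
gripper_width: 14.0
```

```bash
python3 g.py 562.8 242 79 -57
```

```text
t 12.4 pos [561.9 242.   78.9] rot [ 1.7995e+02  7.0000e-02 -4.0780e+01] F [-2.4  1.3  1. ] T [0.06 0.48 0.06] w 14.0 q6 63.0
shift [ 0.7 -0.6 -0.1] turn [0.001  0.0012 0.2831]
```

Call:
drive_tool:
  series:
    - [1,[0,0,0],[0,0,0.12]]
    - [1,[0,0,0],[0,0,0.24]]
    - [1,[0,0,0],[0,0,0.35]]
    - [1,[0,0,0],[0,0,0.35]]
    - [1,[0,0,0],[0,0,0.35]]

```text
time_s: 12.9
ee_pos: [561.7, 242.2, 78.9]
ee_rot: [179.9, 0.1, -60.5]
force: [-4.8, 2.6, 1.2]
gripper_width: 13.5
```

Call:
drive_tool:
  series:
    - [0.3,[0,0,0],[0,0,0]]
    - [0.3,[0,0,0],[0,0,0]]
    - [0.3,[0,0,0],[0,0,0]]
    - [0.3,[0,0,0],[0,0,0]]
    - [0.3,[0,0,0],[0,0,0]]

```text
time_s: 13.4
ee_pos: [562.8, 241.7, 79.1]
ee_rot: [-180.0, -0.0, -60.6]
force: [0.3, -0.3, 0.6]
gripper_width: 51.0
```

```bash
python3 g.py 562.8 242 79 -60
```

```text
t 13.4 pos [562.8 241.7  79.1] rot [-1.7998e+02 -1.0000e-02 -6.0550e+01] F [ 0.3 -0.3  0.6] T [-0.07  0.12 -0.02] w 51.0 q6 82.7
shift [-0.3 -0.1  0.1] turn [-0.0004 -0.0002 -0.0097]
```

Call:
drive_tool:
  series:
    - [0.3,[-0.5,0.4,0],[0,0,-0.149]]
    - [0.3,[-1.2,0.8,0],[0,0,-0.298]]
    - [0.3,[-1.2,0.8,0],[0,0,-0.447]]
    - [0.3,[-1.2,0.8,0],[0,0,-0.596]]
    - [0.3,[-1.2,0.8,0],[0,0,-0.745]]

```text
time_s: 13.9
ee_pos: [561.4, 242.5, 79.1]
ee_rot: [-180.0, -0.0, -17.5]
force: [-0.3, 0.2, -0.8]
gripper_width: 63.8
```

Call:
drive_tool:
  series:
    - [0.3,[0,0,0],[0,0,-0.149]]
    - [0.3,[0,0,0],[0,0,-0.298]]
    - [0.3,[0,0,0],[0,0,-0.447]]
    - [0.3,[0,0,0],[0,0,-0.596]]
    - [0.3,[0,0,0],[0,0,-0.745]]

```text
time_s: 14.4
ee_pos: [561.4, 242.4, 79.1]
ee_rot: [180.0, -0.0, 25.2]
force: [0.6, -0.3, -1.1]
gripper_width: 64.0
```

Call:
drive_tool:
  series:
    - [0.3,[0,0,0],[0,0,-0.149]]
    - [0.3,[0,0,0],[0,0,-0.298]]
    - [0.3,[0,0,0],[0,0,-0.447]]
    - [0.3,[0,0,0],[0,0,-0.596]]
    - [0.3,[0,0,0],[0,0,-0.745]]

```text
time_s: 14.9
ee_pos: [561.4, 242.4, 79.1]
ee_rot: [180.0, -0.0, 67.9]
force: [-0.2, -0.6, -0.0]
gripper_width: 63.9
```

Call:
drive_tool:
  series:
    - [0.3,[0,0,0],[0,0,-0.149]]
    - [0.3,[0,0,0],[0,0,-0.298]]
    - [0.3,[0,0,0],[0,0,-0.447]]
    - [0.3,[0,0,0],[0,0,-0.596]]
    - [0.3,[0,0,0],[0,0,-0.745]]

```text
time_s: 15.4
ee_pos: [561.4, 242.4, 79.1]
ee_rot: [180.0, 0.0, 110.5]
force: [-0.3, 0.1, 0.4]
gripper_width: 63.7
```

```bash
python3 g.py 561.5 242.3 79 119.45
```

```text
t 15.4 pos [561.4 242.4  79.1] rot [1.7998e+02 1.0000e-02 1.1055e+02] F [-0.3  0.1  0.4] T [ 0.03  0.05 -0.01] w 63.7 q6 -88.3
shift [-0.1  0.   0.1] turn [ 3.000e-04  1.000e-04 -1.554e-01]
```

Call:
drive_tool:
  series:
    - [0.3,[0,0,0],[0,0,-0.1]]
    - [0.3,[0,0,0],[0,0,-0.155]]
    - [1,[0,0,0],[0,0,-0.155]]
    - [1,[0,0,0],[0,0,-0.155]]
    - [1,[0,0,0],[0,0,-0.155]]

```text
time_s: 15.9
ee_pos: [561.4, 242.4, 79.1]
ee_rot: [180.0, -0.0, 119.0]
force: [-0.5, -0.5, -0.3]
gripper_width: 42.9
```

Call:
drive_tool:
  series:
    - [1,[0,0,0],[0,0,0]]
    - [1,[0,0,0],[0,0,0]]
    - [1,[0,0,0],[0,0,0]]
    - [1,[0,0,0],[0,0,0]]
    - [1,[0,0,0],[0,0,0]]

```text
time_s: 16.4
ee_pos: [561.4, 242.2, 79.1]
ee_rot: [180.0, 0.0, 119.1]
force: [1.1, -0.8, 0.8]
gripper_width: 14.0
```

```bash
python3 g.py 561.5 242.3 79 119.45
```

```text
t 16.4 pos [561.4 242.2  79.1] rot [1.7999e+02 2.0000e-02 1.1906e+02] F [ 1.1 -0.8  0.8] T [-0.14 -0.04 -0.  ] w 14.0 q6 -96.8
shift [0.  0.1 0.1] turn [ 0.0001  0.0004 -0.0068]
```

Call:
drive_tool:
  series:
    - [1,[0,0,0],[0,0,0.12]]
    - [1,[0,0,0],[0,0,0.24]]
    - [1,[0,0,0],[0,0,0.36]]
    - [1,[0,0,0],[0,0,0.48]]
    - [1,[0,0,0],[0,0,0.6]]

```text
time_s: 16.9
ee_pos: [561.3, 242.8, 79.1]
ee_rot: [180.0, -0.0, 84.4]
force: [-0.3, 1.0, -0.4]
gripper_width: 13.5
```

```bash
python3 g.py 561.5 242.3 79 119.45
```

```text
t 16.9 pos [561.3 242.8  79.1] rot [ 1.80e+02 -5.00e-02  8.44e+01] F [-0.3  1.  -0.4] T [0.17 0.01 0.04] w 13.5 q6 -62.1
shift [-0.5  0.2  0.1] turn [ 3.000e-04 -7.000e-04 -6.118e-01]
```

Call:
drive_tool:
  series:
    - [1,[0,0,0],[0,0,0.06]]
    - [1,[0,0,0],[0,0,0.12]]
    - [1,[0,0,0],[0,0,0.18]]
    - [1,[0,0,0],[0,0,0.24]]
    - [1,[0,0,0],[0,0,0.3]]

```text
time_s: 17.4
ee_pos: [561.4, 243.1, 79.0]
ee_rot: [-180.0, -0.1, 67.3]
force: [0.6, 1.1, -0.9]
gripper_width: 13.6
```

```bash
python3 - <<'E'
from h import *
from workcell import env
d={n:env.grab_frame(n) for n in("wrist","side","top")};goto(env.state(),[561.5,242.3,79],70)
pickle.dump(d,open("f10.pkl","wb"))
f=d["wrist"];cv2.imwrite("pics/w10.png",f["image"][:,:,::-1])
a=cv2.resize(d["side"]["image"][110:215,195:305],None,fx=5,fy=5,interpolation=3);cv2.imwrite("pics/s10.png",a[:,:,::-1])
E
```

```text
t 17.55 pos [561.4 243.1  79.1] rot [-1.7999e+02 -8.0000e-02  6.7530e+01] F [-0.1  2.1 -0.8] T [ 0.36 -0.07 -0.05] w 13.8 q6 -45.3
shift [-0.7  0.4  0.1] turn [-0.0001 -0.0013 -0.043 ]
```

View pics/w10.png

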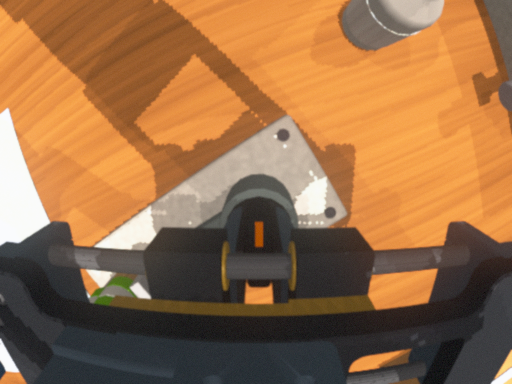

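View pics/s10.png

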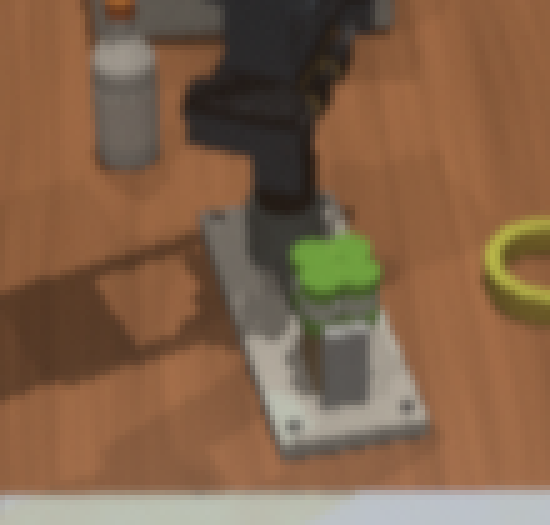

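Call:
drive_tool:
  series:
    - [1,[0,0,0],[0,0,0.04]]
    - [1,[0,0,0],[0,0,0.08]]
    - [1,[0,0,0],[0,0,0.12]]
    - [1,[0,0,0],[0,0,0.16]]
    - [1,[0,0,0],[0,0,0.2]]

```text
time_s: 18.05
ee_pos: [561.5, 243.3, 79.1]
ee_rot: [-180.0, -0.1, 56.0]
force: [0.0, 2.6, -2.1]
gripper_width: 13.9
```

```bash
python3 g.py 561.5 242.3 79 67.5
```

```text
t 18.05 pos [561.5 243.3  79.1] rot [-1.7998e+02 -9.0000e-02  5.6010e+01] F [ 0.   2.6 -2.1] T [ 0.51 -0.09  0.07] w 13.9 q6 -33.7
shift [-0.8  0.5  0.1] turn [-2.000e-04 -1.700e-03 -2.005e-01]
```

Call:
drive_tool:
  series:
    - [1,[0,0,0],[0,0,0.03]]
    - [1,[0,0,0],[0,0,0.06]]
    - [1,[0,0,0],[0,0,0.09]]
    - [1,[0,0,0],[0,0,0.12]]
    - [1,[0,0,0],[0,0,0.15]]

```text
time_s: 18.55
ee_pos: [561.4, 243.4, 79.1]
ee_rot: [-180.0, -0.1, 47.5]
force: [0.3, 5.5, -0.6]
gripper_width: 15.3
```

```bash
python3 g.py 561.5 242.3 79 56
```

```text
t 18.55 pos [561.4 243.4  79.1] rot [-1.7998e+02 -8.0000e-02  4.7480e+01] F [ 0.3  5.5 -0.6] T [ 1.01 -0.    0.78] w 15.3 q6 -25.2
shift [-0.8  0.8  0.1] turn [-0.0003 -0.0014 -0.1486]
```

Call:
drive_tool:
  series:
    - [1,[0,0,0],[0,0,-0.01]]
    - [1,[0,0,0],[0,0,-0.02]]
    - [1,[0,0,0],[0,0,-0.03]]
    - [1,[0,0,0],[0,0,-0.03]]
    - [1,[0,0,0],[0,0,-0.03]]

```text
time_s: 19.05
ee_pos: [561.4, 243.4, 79.1]
ee_rot: [-180.0, -0.1, 49.2]
force: [0.4, 4.6, -1.7]
gripper_width: 14.4
```

```bash
python3 - <<'E'
from h import *
from workcell import env
d={n:env.grab_frame(n) for n in("wrist","side")};goto(env.state(),[561.5,242.3,79],49.8)
pickle.dump(d,open("f11.pkl","wb"))
f=d["wrist"];cv2.imwrite("pics/w11.png",f["image"][:,:,::-1])
E
```

```text
t 19.15 pos [561.4 243.4  79.1] rot [-1.7998e+02 -8.0000e-02  4.9220e+01] F [ 0.3  5.2 -1.6] T [ 0.93 -0.09  0.55] w 14.5 q6 -26.9
shift [-0.8  0.8  0.1] turn [-0.0004 -0.0015 -0.0102]
```

View pics/w11.png

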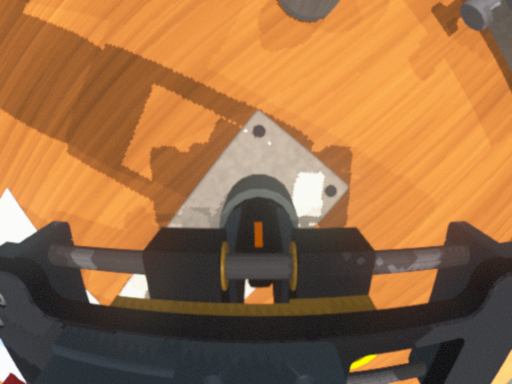

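Call:
drive_tool:
  series:
    - [1,[0.8,-0.6,0],[0,0,-0.08]]
    - [1,[0.8,-0.6,0],[0,0,-0.2]]
    - [1,[0.8,-0.6,0],[0,0,-0.32]]
    - [1,[0.8,-0.6,0],[0,0,-0.44]]
    - [1,[0.8,-0.6,0],[0,0,-0.56]]

```text
time_s: 19.65
ee_pos: [561.3, 242.9, 79.1]
ee_rot: [-180.0, 0.1, 81.5]
force: [0.5, 1.2, -0.5]
gripper_width: 14.2
```

```bash
python3 g.py 561.5 243 79 140.1
```

```text
t 19.65 pos [561.3 242.9  79.1] rot [-1.7999e+02  5.0000e-02  8.1500e+01] F [ 0.5  1.2 -0.5] T [ 0.14 -0.06 -0.03] w 14.2 q6 -59.1
shift [0.2 0.2 0.1] turn [-6.0000e-04  7.0000e-04 -1.0228e+00]
```

Call:
drive_tool:
  series:
    - [1,[0,0,0],[0,0,-0.12]]
    - [1,[0,0,0],[0,0,-0.24]]
    - [1,[0,0,0],[0,0,-0.36]]
    - [1,[0,0,0],[0,0,-0.48]]
    - [1,[0,0,0],[0,0,-0.6]]

```text
time_s: 20.15
ee_pos: [561.4, 242.2, 79.1]
ee_rot: [-179.9, 0.1, 115.9]
force: [1.3, -0.7, -1.4]
gripper_width: 13.5
```

```bash
python3 g.py 561.5 243 79 140.1
```

```text
t 20.15 pos [561.4 242.2  79.1] rot [-1.7994e+02  1.0000e-01  1.1589e+02] F [ 1.3 -0.7 -1.4] T [-0.05 -0.11 -0.03] w 13.5 q6 -93.5
shift [0.6 0.4 0.1] turn [-0.0014  0.0015 -0.4226]
```

Call:
drive_tool:
  series:
    - [1,[0,0,0],[0,0,-0.12]]
    - [1,[0,0,0],[0,0,-0.24]]
    - [1,[0,0,0],[0,0,-0.34]]
    - [1,[0,0,0],[0,0,-0.42]]
    - [1,[0,0,0],[0,0,-0.42]]

```text
time_s: 20.65
ee_pos: [561.6, 241.9, 79.1]
ee_rot: [-179.9, 0.1, 139.7]
force: [2.1, -3.9, -0.3]
gripper_width: 13.9
```

```bash
python3 - <<'E'
from h import *
from workcell import env
d={n:env.grab_frame(n) for n in("wrist","side","top")};goto(env.state(),[561.5,242.3,79],140.1)
pickle.dump(d,open("f12.pkl","wb"))
f=d["wrist"];cv2.imwrite("pics/w12.png",f["image"][:,:,::-1])
cv2.imwrite("pics/s12.png",d["side"]["image"][:,:,::-1])
cv2.imwrite("pics/t12.png",d["top"]["image"][:,:,::-1])
a=cv2.resize(d["side"]["image"][110:215,195:305],None,fx=5,fy=5,interpolation=3);cv2.imwrite("pics/s12c.png",a[:,:,::-1])
a=cv2.resize(d["top"]["image"][130:220,145:265],None,fx=6,fy=6,interpolation=3);cv2.imwrite("pics/t12c.png",a[:,:,::-1])
E
```

```text
t 20.8 pos [561.6 242.   79.1] rot [-1.7990e+02  1.1000e-01  1.3963e+02] F [ 1.7 -5.7  0.5] T [-0.9  -0.28  0.02] w 13.8 q6 -117.2
shift [0.3 0.2 0.1] turn [-0.0018  0.0019 -0.0082]
```

View pics/w12.png

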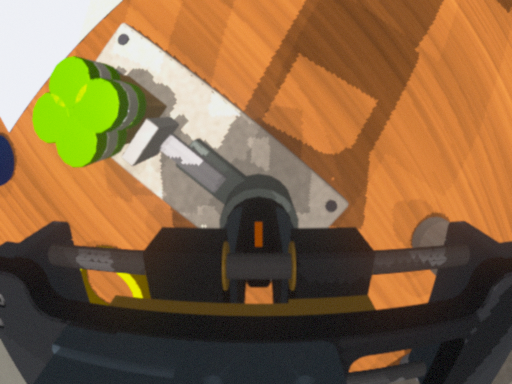

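View pics/s12c.png

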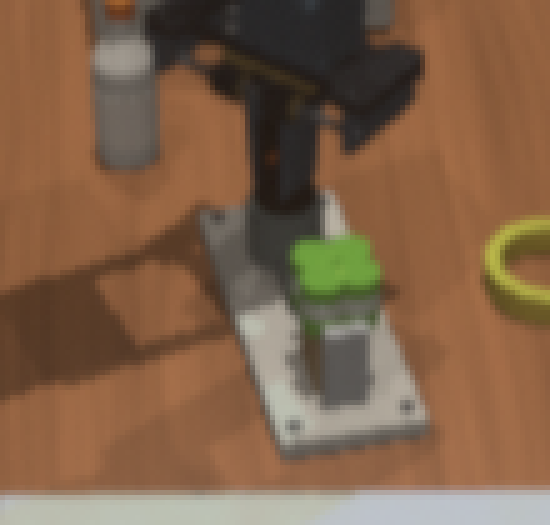

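View pics/t12c.png

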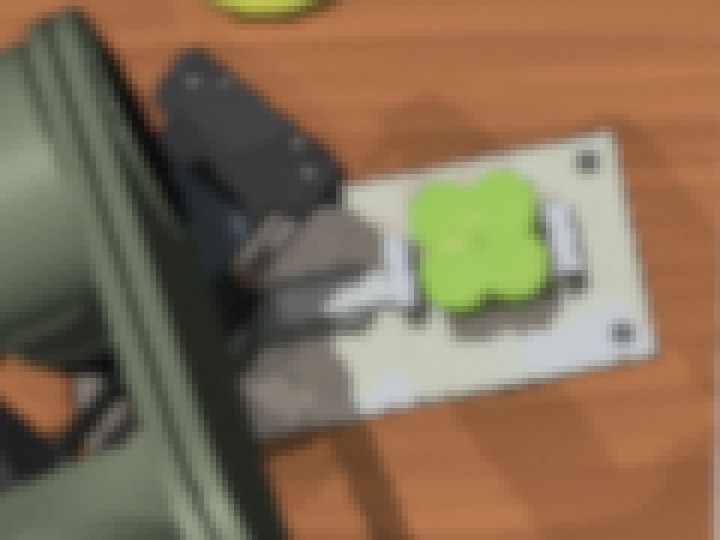

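View pics/t12.png

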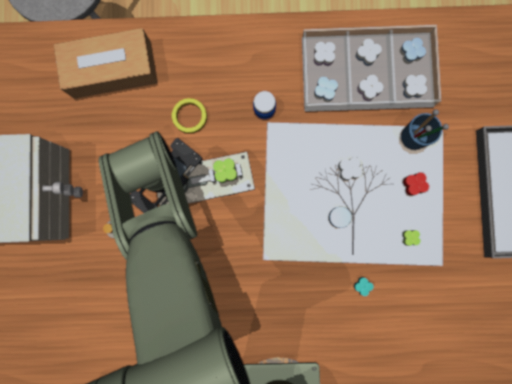

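```bash
python3 - <<'E'
from h import *
d=pickle.load(open("f12.pkl","rb"));t=np.radians(10.3);X=np.array([np.cos(t),np.sin(t)]);Y=np.array([-np.sin(t),np.cos(t)])
for n,fi in(("wrist",True),("top",False)):
    f=d[n];hsv=cv2.cvtColor(f["image"],cv2.COLOR_RGB2HSV);lo=(30,110,150) if fi else (30,110,60)
    m=cv2.inRange(hsv,lo,(50,255,255));
    if fi: m[:,170:]=0;m[200:]=0
    else: m[:,:200]=0;m[:,250:]=0
    cs,_=cv2.findContours(m,cv2.RETR_EXTERNAL,cv2.CHAIN_APPROX_NONE);c=max(cs,key=cv2.contourArea)
    P=plane(f,c[:,0],110,fi)[:,:2].astype(np.float32);a=P@X;b=P@Y
    ctr=np.array([(a.max()+a.min())/2,(b.max()+b.min())/2])
    rest=np.array([586.5,114.3]) if fi else np.array([583,113.9])
    print(n,"size",np.ptp(a),np.ptp(b),"rel rest",ctr-[rest@X,rest@Y],"rel screw axis y",ctr[1]-np.array([561.5,242.5])@Y)
d0=pickle.load(open("f0.pkl","rb"))
diff=cv2.absdiff(d0["top"]["image"],d["top"]["image"]).max(2)
for n,(u,v) in dict(white=(349,168),blue=(341,217),tape=(189,115),jar=(264,104),pot=(421,131),red=(416,183),sgreen=(411,237),turq=(364,287)).items(): print(n,diff[v-18:v+18,u-18:u+18].mean().round(1),end=" ")
E
```

```text
wrist size 51.75075945158153 51.705720468392755 rel rest [1.08337015 1.14038886] rel screw axis y -129.4637283825318
top size 50.99519056095835 50.03980863884753 rel rest [1.09388336 1.63646445] rel screw axis y -128.7353990483992
white 14.8 blue 14.9 tape 12.3 jar 12.1 pot 6.9 red 14.4 sgreen 16.0 turq 11.8
```

```bash
python3 - <<'E'
from h import *
from workcell import env
goto(env.state(),[561.5,242.3,79],140.1);print(env.job_done())
E
```

```text
t 20.8 pos [561.6 242.   79.1] rot [-1.7990e+02  1.1000e-01  1.3963e+02] F [ 1.7 -5.7  0.5] T [-0.9  -0.28  0.02] w 13.8 q6 -117.2
shift [0.3 0.2 0.1] turn [-0.0018  0.0019 -0.0082]
the job is handed in; nothing more can be done
None
```

I put the larger green flower block on the rest and let it go. I then turned the thumbscrew clockwise in two grasps to its stop and backed it off about a quarter turn. I handed the job in at 20.8 s, still gripping the wing (13.8 mm opening, 20 N).

**Seat:** the stop showed as a torque rise to 0.78 N m at tool yaw about 50°. I worked that angle out from how far the fingers opened, so it is good to about 1–2°. The total turn in was about 2.1 rad, against about 2.2 rad expected from the jaw position.

**Back-off:** the final yaw is 139.6°, about 89.5° back from the seat, with almost no torque left on the screw.

**Block:** the wrist and top cameras both put it 1–2 mm from the rest centre in x and y. It stands flat between the fence and the backed-off jaw.

**Disagreements:** the two cameras differed by about 3–4 mm on where the rest is. I placed the block by the wrist camera, measuring it against the jaw. At the end the screw axis still pushed sideways on the grip with about 6 N.

**Other things on the table:** they look unmoved in the last top view. A pixel comparison there was inconclusive, because the whole picture had changed in brightness. The arm mostly hid the glue bottle in that view, but the side view shows it standing in place.

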